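# Zero the pair counter and hold the sander's flap at its balance point

## Task

A new band is going on the bench sander in the shoe-repair shop: first, with the flap still shut, turn the pair counter's reset knob all the way back to its zero stop. Then take the sander's flap by its bar, swing it up until the plate stands upright at its balance point and finish holding it there, still gripped and steady, so that somebody can change the band. Never let the flap drop shut or tip over to the back, and leave everything else on the bench where it is.

Things in the scene. Friction and masses are not known exactly. Their poses are not given: they have to be found in the camera images.
- machine: Grey bench sander screwed to the bench, left or right, turned up to 0.3 rad: trough 170 mm wide (y), 100 mm high, from x = -40 to +115 mm, sanding drum inside, dark ribbed motor (118 mm high, back to x = +137 mm) at its back, hinged aluminium flap over the trough, whose bar sticks out towards the robot. Origin at bench level; +x from bar to motor, y along the bar, z up.
- flap (a joint): Flap hinge, rad: 0 = shut (plate level, as at the start), grows as the bar swings up and back; pi/2 = plate upright, weight right over the hinge: the balance point. Below it the flap falls shut, above it falls back on the motor (end of travel 2.6). No stay, next to no friction. Plate 90 mm from hinge to free edge, 146 wide, 4 thick; with the bar 0.27 to 0.57 kg.
- flap_hinge (a point): Middle of the flap's hinge line, fixed on the machine: 45 mm along the machine's +x from its origin, 105 mm above the bench. Axes as the machine's; the hinge is level, along y.
- flap_bar (a point): Flap's round steel bar, 14 mm thick, parallel to the hinge, 145 mm from it, in the plane of the plate; on two side arms with 120 mm of it free between them and an open gap of 48 mm to the plate's edge; nothing below it. Origin: middle of its axis, 105 mm above the bench when shut; y along it, x and z turn with the flap. It can turn in the fingers as the flap swings.
- counter: Grey pair-counter box screwed to the bench on the machine's other side, turned up to 0.5 rad, 110 x 100 x 50 mm, on top a white dial (86 mm across, 3 mm thick) and a black bar-shaped reset knob. Origin under its centre, below the knob's axis; z up. A small steel stop pin and the first tick lie at the dial's -x edge.
- reset_knob (a joint): Reset knob, rad: turns about the vertical through the counter's origin. 0 = zero stop: its steel pointer lies along the counter's -x, at the pin. Grows clockwise seen from above (pointer direction = counter's yaw + pi - value), so turn it back counter-clockwise. Starts at 0.8 to 2.3. Stays where it is left (friction about 0.03 N m).
- knob_grip (a point): Middle of the knob's bar grip, on the turning axis, 79 mm above the bench. The grip is a bar 44 mm long, 14 mm thick and 30 mm high (from 59 to 89 mm above the bench), with a 40 mm round skirt below it and a steel pointer (10 mm past the skirt's rim) at one end. x axis along the bar, the pointer on the -x end.
- polish_tin: Bystander, leave alone: flat round shoe-polish tin, 73 mm across, 28 mm high; origin under its centre.
- shoe_brush: Bystander, leave alone: wooden-backed shoe brush lying bristles down, 160 x 50 x 52 mm, long axis x; origin under its centre.
- glue_jar: Bystander, leave alone: amber glass jar with a dark cap, 68 mm across, 90 mm high; origin under its centre.
- boot: Bystander, leave alone: black ankle boot on its sole, 270 x 85 x 170 mm, toe to +x; origin under its centre.
- hammer: Bystander, leave alone: hammer lying flat, 260 mm long, head to +x; origin under its middle.
- heel_block: Bystander, leave alone: black rubber heel block, 65 x 65 x 35 mm; origin under its centre.
Mind the look-alikes: they are no part of the job. What is shaped like the counter but green or red is not meant.

How it is judged:
By the outcome, as a careful person would: the job done as asked, in the order asked, and still so for the second after the job is handed in, while the arm keeps its last pose, push and grip.
It also fails if it takes over 64 s, if anything falls off the work surface, if the arm or the gripper's body presses on something with over 40 N, if the wrist force passes 120 N, or if a joint passes its speed limit or range.

## Robot

A 6-joint arm with a two-finger parallel gripper is mounted at the origin on the work surface. World frame = base frame: x ahead of the robot, y to its left, z up, the work surface at z = 0. Lengths are in m, angles in rad, forces in N, time in s.
With the tool pointing down it reaches from about 0.275 to 0.825 m from the base axis. Payload 4.9 kg.
Tool frame: the origin (TCP) lies midway between the tips of the shut fingers; the grasp point (between the pads) lies 19 mm behind it (bot.grip_depth is the distance from the TCP to the grasp point, in m); z points along the fingers, y is the line along which they close (so a half turn about z gives the same grasp; the last joint's range is limited). The gripper opens to 85 mm and grips with 20 to 120 N. Pads are 22 mm wide; open, the fingers measure 114 mm over their backs; the gripper's body (76 mm by 85 mm) begins 54 mm behind the grasp point. The pads swing forward as they close: fully open they stand 13 mm farther back than shut.
Start: joints at [1.187, 0.326, -0.193, 1.052, 0, 1.437], TCP at [0.136, 0.533, 0.231] pointing down, gripper open.
Joint ranges: [-2.65, 2.65], [-0.97, 1.79], [-1.3, 1.35], [-1.93, 2.1], [-1.47, 1.37], [-3.14, 3.14]. Speed limits (rad/s): [2.57, 2.57, 3.14, 3.14, 3.14, 3.14].

## Interface

Orientations are given as a unit quaternion [w, x, y, z].
In Python, from cell import bot gives the robot as it stands. Calls block until the motion is done:
- bot.move_pose(position, orientation): joint-space move of the TCP to a pose.
- bot.move_linear(position, speed=0.15, rotation=None, until_force=None): straight line of the TCP; rotation=None keeps the orientation; speed is the mean speed in m/s. With until_force (N) it stops when the force on the tool has changed by that much, and returns True; else False.
- bot.goto_joints(angles): joint-space move.
- bot.set_gripper(opening, grasp_force=None): opening from 0.0 (shut) to 1.0 (fully open); grasp_force is the grip in N (None keeps the last); returns when the fingers have stopped.
- bot.wait(seconds).
- bot.solve_ik(position, orientation): joint angles nearest the present ones, or None.
- bot.camera(name): name is "scene" or "side" or "wrist"; returns the picture (400x640x3 uint8, red, green, blue); there is no depth.
- bot.calibration(name): a dict with "mtx" (3x3 intrinsics, pixels), "extrinsics" (4x4, takes a point from world to camera coordinates); the wrist camera has in their place "hand_eye" (4x4, takes a point from camera to tool coordinates, whose origin is the TCP and whose axes are the flange's). Camera axes: x right, y down, z forward; pixel columns grow to the right and rows downward; lengths in m; the calibration is good to about 2 mm. A picture is of the moment at which its call begins: read the wrist's pose just before it. calibration takes no time and is no camera call.
A pose or a line that the arm cannot do raises bot.PlanningError and nothing moves.
- bot.close_job(): hands the job in; it is judged then, once.
Trained networks look in the newest picture that a camera, given by its name, has taken for a name from the list of things; names that differ only in an ending like _2 or _b are one class to them, and where a whole thing is asked for, a point or a joint stands for the part that bears it (a point fixed in the world has none). Each returns a list of dicts, best first, with "confidence" (0 to 1); they miss things now and then, are a little off and sometimes report something else, mostly with a low value. They report only what shows in the picture. A call takes as long as a camera call. They do not tell look-alikes from the thing itself.
- bot.search_frame(camera, thing): "bbox" ([left, top, width, height] in pixels, round what is visible of it).
Readings, each from a call of its own:
- bot.read_clock(): time.
- bot.read_joint_positions(): joint angles.
- bot.read_joint_vel(): joint speeds.
- bot.read_joint_efforts(): joint torques, N m.
- bot.read_position(): TCP position.
- bot.read_tool_rot(): TCP orientation.
- bot.read_ft_force(): force on the tool from outside, world axes, zero at the start.
- bot.read_moment(): the same for the moment, N m.
- bot.read_gripper_width(): opening from 0.0 (shut) to 1.0 (fully open).
- bot.read_finger_force(): force on a finger pad.
Only numpy, scipy, OpenCV 4.12 (cv2) and the standard library are available. Lean on these libraries where they do the work, as an engineer would, in place of code of your own. Each camera call takes 0.05 s, during which the arm holds its last target. There are 200 camera calls.

## Working session

There is one attempt and no reset: what is moved stays moved. The work goes in short steps, each a Python script; the robot and the scene stay as the last script left them, time stands still between calls to the robot, and variables do not carry over. Pictures are saved under pics/ and viewed, at most 10 in all, crops included, and the job is handed in when it is done.

```bash
ls; mkdir -p pics; python3 - <<'E'
from cell import bot
import cv2,numpy as np
for c in ["scene","side"]:
    im=bot.camera(c); cv2.imwrite(f"pics/{c}0.png",im[:,:,::-1])
    for t in ["machine","flap_bar","counter","knob_grip"]:
        print(c,t,[(d["bbox"],round(d["confidence"],2)) for d in bot.search_frame(c,t)][:4])
    k=bot.calibration(c); print(np.round(k["mtx"],1).tolist(),np.round(k["extrinsics"],4).tolist())
print(bot.calibration("wrist"),bot.read_tool_rot(),bot.read_clock(),bot.grip_depth)
E
```

```text
pics
scene machine [([239.8, 147.3, 53.1, 66.8], 0.72)]
scene flap_bar [([248.3, 149.8, 45.1, 35.2], 0.9)]
scene counter [([360.2, 224.0, 29.6, 32.2], 0.83), ([349.4, 186.4, 28.8, 32.1], 0.64), ([352.0, 156.0, 34.4, 29.0], 0.62)]
scene knob_grip [([406.3, 185.8, 9.1, 10.3], 0.54), ([371.5, 224.4, 10.5, 15.9], 0.53), ([362.0, 155.3, 12.4, 13.7], 0.41), ([245.9, 149.7, 48.9, 40.4], 0.39)]
[[467.2, 0.0, 312.8], [0.0, 467.2, 194.3], [0.0, 0.0, 1.0]] [[-0.1847, 0.9827, -0.0151, 0.1192], [0.742, 0.1293, -0.6578, -0.4045], [-0.6445, -0.1327, -0.753, 2.1635], [0.0, 0.0, 0.0, 1.0]]
side machine [([269.2, 212.6, 96.8, 76.9], 0.97)]
side flap_bar [([270.1, 220.9, 68.4, 45.8], 0.84)]
side counter [([252.0, 148.3, 33.8, 29.0], 0.95), ([275.6, 163.8, 34.2, 35.1], 0.93), ([227.4, 175.3, 36.6, 33.7], 0.89), ([311.0, 150.6, 35.8, 34.0], 0.61)]
side knob_grip [([263.7, 149.4, 11.6, 10.0], 0.65)]
[[365.5, 0.0, 319.5], [0.0, 365.5, 202.5], [0.0, 0.0, 1.0]] [[0.9591, -0.2825, -0.0178, -0.5993], [-0.1951, -0.6143, -0.7646, 0.1757], [0.2051, 0.7368, -0.6443, 1.0953], [0.0, 0.0, 0.0, 1.0]]
{'mtx': array([[358.75342069,   0.        , 311.04556949],
       [  0.        , 358.75342069, 202.68886072],
       [  0.        ,   0.        ,   1.        ]]), 'hand_eye': array([[ 3.47110568e-04, -9.47949827e-01, -3.18419543e-01,
         8.25835772e-02],
       [ 9.99999830e-01,  4.78041372e-04, -3.33047168e-04,
         9.84293604e-04],
       [ 4.67929721e-04, -3.18419374e-01,  9.47949832e-01,
        -1.42431103e-01],
       [ 0.00000000e+00,  0.00000000e+00,  0.00000000e+00,
         1.00000000e+00]])} [-1.27434649e-06  1.24564455e-01  9.92211518e-01 -3.02638900e-05] 0.5 0.0187
```

```bash
python3 - <<'E'
import cv2,numpy as np
a=cv2.imread("pics/scene0.png")[120:300,200:460]; b=cv2.imread("pics/side0.png")[120:310,200:460]
cv2.imwrite("pics/c0.png",cv2.resize(a,(780,540),interpolation=cv2.INTER_CUBIC))
cv2.imwrite("pics/c1.png",cv2.resize(b,(780,570),interpolation=cv2.INTER_CUBIC))
E
```

```text
(no output)
```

View pics/c0.png

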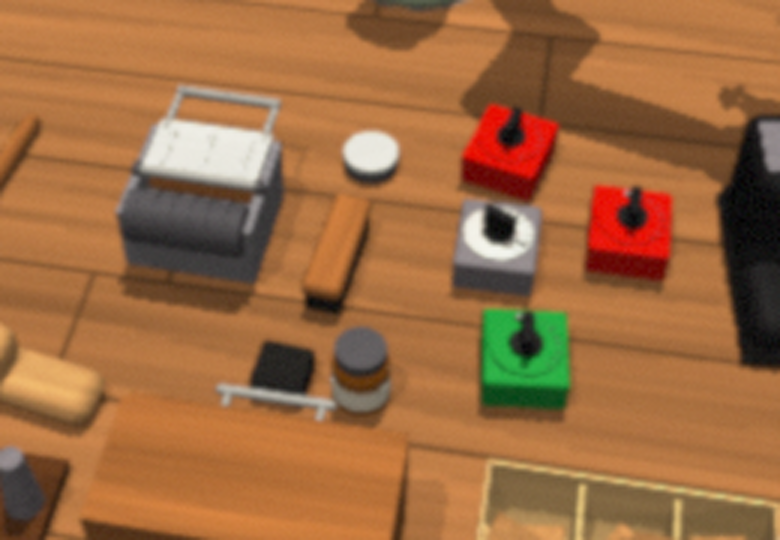

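View pics/c1.png

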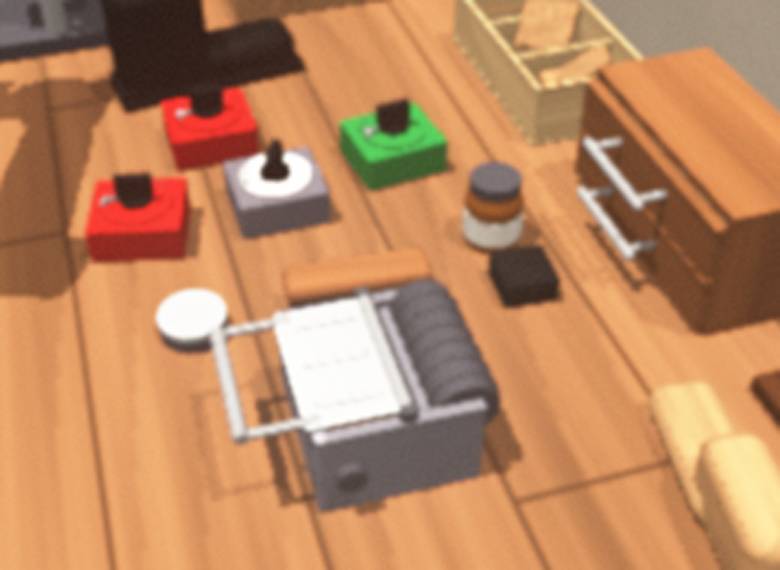

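```bash
cat > h.py <<'E'
from cell import bot
import cv2,numpy as np
from scipy.spatial.transform import Rotation as R
def tri(ps,pside):
    P=[];
    for c in ["scene","side"]:
        k=bot.calibration(c); P.append(k["mtx"]@k["extrinsics"][:3])
    X=cv2.triangulatePoints(P[0],P[1],np.array(ps,float).T.reshape(2,-1),np.array(pside,float).T.reshape(2,-1)); return (X[:3]/X[3]).T
def q(Rm): return R.from_matrix(Rm).as_quat()[[3,0,1,2]]
def Rq(w): return R.from_quat(np.asarray(w)[[1,2,3,0]]).as_matrix()
def down(psi): # tool z down, tool y along (cos psi, sin psi)
    y=np.array([np.cos(psi),np.sin(psi),0]);z=np.array([0,0,-1.]);return np.stack([np.cross(y,z),y,z],1)
def onplane(px,pose,z):
    "wrist pixels -> world at height z"
    k=bot.calibration("wrist"); p,Rm=pose; H=k["hand_eye"]
    d=np.linalg.inv(k["mtx"])@np.c_[np.atleast_2d(px),np.ones(len(np.atleast_2d(px)))].T
    d=(Rm@H[:3,:3]@d).T; o=p+Rm@H[:3,3]
    return o+d*((z-o[2])/d[:,2])[:,None]
def snap(name):
    pose=(np.array(bot.read_position()),Rq(bot.read_tool_rot()))
    im=bot.camera("wrist"); cv2.imwrite(f"pics/{name}.png",im[:,:,::-1]); np.savez(f"pics/{name}.npz",p=pose[0],R=pose[1]); return pose
def load(name):
    d=np.load(f"pics/{name}.npz"); return d["p"],d["R"]
E
python3 - <<'E'
from h import *
f=lambda x,y:(200+x/3,120+y/3)
X=tri([f(498,218),f(181,92),f(278,103)],[f(276,155),f(240,434),f(219,333)])
print(X.round(3))
k=X[0]; m=X[1:].mean(0)
psi=np.pi/2
for n,p,z in [("w_bar",m+[.07,0,0],.27),("w_knob",k,.23)]:
    bot.move_pose([p[0],p[1],z],q(down(psi))); print(n,snap(n)[0].round(3))
print(bot.read_joint_positions(),bot.read_clock())
E
```

```text
[[ 0.577  0.185  0.079]
 [ 0.448 -0.245  0.103]
 [ 0.452 -0.116  0.105]]
w_bar [ 0.52 -0.18  0.27]
w_knob [0.577 0.184 0.23 ]
[ 1.86587225e-01  4.30370935e-01 -3.96301696e-02  1.10046005e+00
 -3.83938532e-04  1.88459326e-01] 4.8417
```

View pics/w_knob.png

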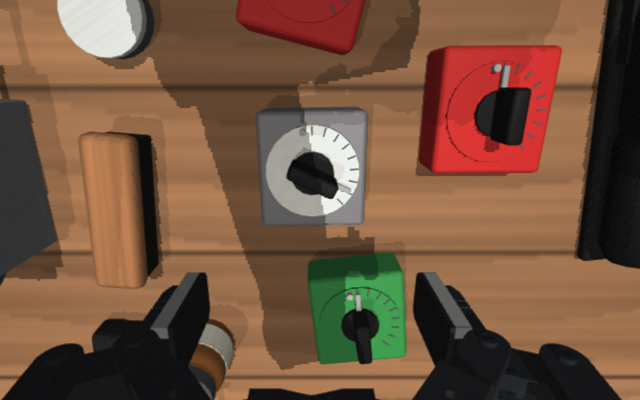

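View pics/w_bar.png

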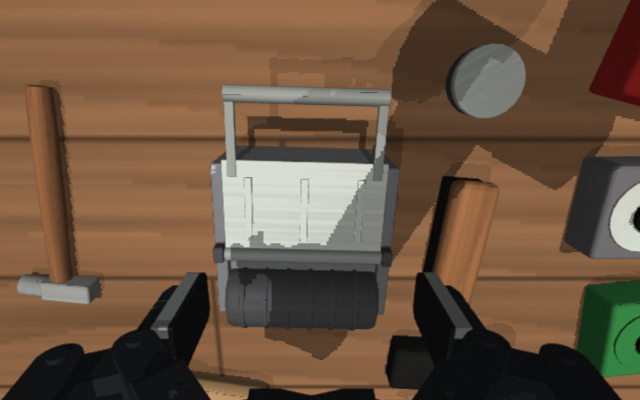

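```bash
python3 - <<'E'
from h import *
P=load("w_knob")
im=cv2.imread("pics/w_knob.png"); c=cv2.resize(im[95:240,240:385],(580,580),interpolation=cv2.INTER_CUBIC)
w=((im.min(2)>140)).astype(np.uint8); w[:, :255]=0;w[:,370:]=0;w[:110]=0;w[228:]=0
pts=cv2.findNonZero(cv2.morphologyEx(w,cv2.MORPH_OPEN,np.ones((3,3)))); h=cv2.convexHull(pts); print(cv2.fitEllipse(h))
cen=onplane((cv2.fitEllipse(h)[0]),P,.053)[0]; print("dial",cen)
print("pointer tip",onplane([(350,191)],P,.058))
print("box top corners", onplane([(258,112),(366,109),(365,224),(263,226)],P,.05))
B=load("w_bar"); e=onplane([(223,93),(390,97)],B,.107); print("bar",e,e.mean(0),np.linalg.norm(e[1]-e[0]))
h_=onplane([(216,254),(391,257)],B,.11); print("hinge",h_,h_.mean(0))
b=cv2.imread("pics/w_bar.png")[75:275,200:400]
cv2.imwrite("pics/c2.png",np.hstack([cv2.resize(c,(400,400)),cv2.resize(b,(400,400),interpolation=cv2.INTER_CUBIC)]))
E
```

```text
((316.591064453125, 166.98915100097656), (90.72937774658203, 105.99715423583984), 46.73949432373047)
dial [0.56786056 0.1899881  0.053     ]
pointer tip [[0.58917317 0.22057178 0.058     ]]
box top corners [[0.51941458 0.13860918 0.05      ]
 [0.51696355 0.23291755 0.05      ]
 [0.62492504 0.23710993 0.05      ]
 [0.62693122 0.1382823  0.05      ]]
bar [[ 0.44653934 -0.25028436  0.107     ]
 [ 0.44946736 -0.11404574  0.107     ]] [ 0.44800335 -0.18216505  0.107     ] 0.13627008109437147
hinge [[ 0.59035295 -0.26714875  0.11      ]
 [ 0.59324494 -0.10344813  0.11      ]] [ 0.59179895 -0.18529844  0.11      ]
```

View pics/c2.png

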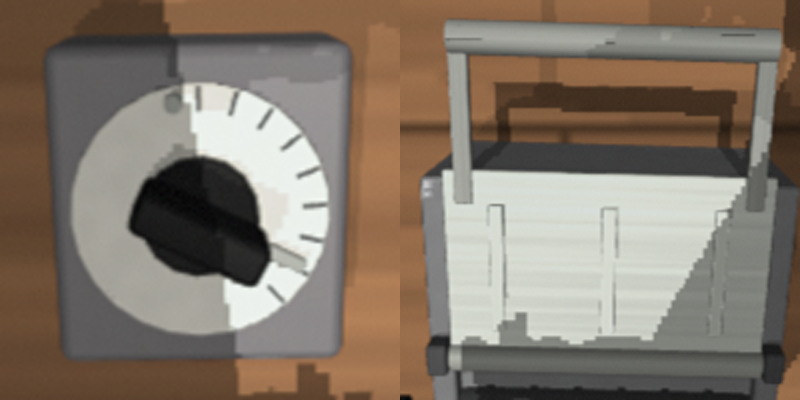

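```bash
python3 - <<'E'
from h import *
P=load("w_knob")
cen=onplane([(312.1,170.4)],P,.053)[0]; tip=onplane([(350.5,190)],P,.058)[0]; t1=onplane([(311.8,130.5)],P,.053)[0]
a=np.arctan2(*(tip-cen)[1::-1]); z=np.arctan2(*(t1-cen)[1::-1])%(2*np.pi); print(cen,a,z,np.linalg.norm(tip-cen))
c=np.array([.5*(cen[0]+.572),.5*(cen[1]+.1867),0]); psi=a-np.pi/2
bot.set_gripper(.55)
bot.move_pose(c+[0,0,.14],q(down(psi)))
bot.move_linear(c+[0,0,.065],.08)
print(bot.read_ft_force(),bot.read_moment())
bot.set_gripper(0,30)
print("w",bot.read_gripper_width(),bot.read_finger_force(),bot.read_ft_force(),bot.read_moment(),bot.read_joint_positions()[5])
tot=z-a; j=np.array(bot.read_joint_positions()); m0=np.array(bot.read_moment())[2]; d=0
while d<tot+.25:
    d+= .25 if d<tot-.35 else .04
    g=j.copy(); g[5]-=d; bot.goto_joints(g)
    m=np.array(bot.read_moment())[2]-m0; print(round(d-tot,3),round(m,3),np.round(bot.read_joint_positions()[5]-g[5],4))
    if abs(m)>.4: break
print(bot.read_ft_force(),bot.read_clock(),bot.read_gripper_width())
E
```

```text
[0.57103327 0.18590359 0.053     ] 1.1153987161190164 3.148851768728066 0.03939416860882046
[ 0.25280884 -0.23433737 -0.56319436] [ 0.03385642 -0.02967638  0.06100301]
w 0.1575953677677186 36.244069933891296 [ 3.79778902 -3.28589337  0.1743721 ] [-0.55762676 -0.68073806  0.0536915 ] 2.2184854638937144
-1.783 -0.045 0.0029
-1.533 -0.063 0.0045
-1.283 -0.062 0.0051
-1.033 -0.072 0.0054
-0.783 -0.154 0.0055
-0.533 -0.017 0.0043
-0.283 -0.029 0.0042
-0.243 0.038 0.0043
-0.203 -0.028 0.0043
-0.163 -0.012 0.0044
-0.123 -0.03 0.0043
-0.083 -0.015 0.0043
-0.043 -0.075 0.0043
-0.003 -0.048 0.0043
0.037 -0.859 0.0067
[-5.0667556  -4.33470424  5.12265166] 13.0 0.15717251128171608
```

```bash
python3 - <<'E'
from h import *
bot.set_gripper(.55)
p=np.array(bot.read_position()); bot.move_linear(p+[0,0,.16],.2); snap("w_knob2")
im=cv2.imread("pics/w_knob2.png"); cv2.imwrite("pics/c3.png",cv2.resize(im[95:245,230:390],(640,600),interpolation=cv2.INTER_CUBIC))
print(bot.read_clock())
E
```

```text
14.425
```

View pics/c3.png

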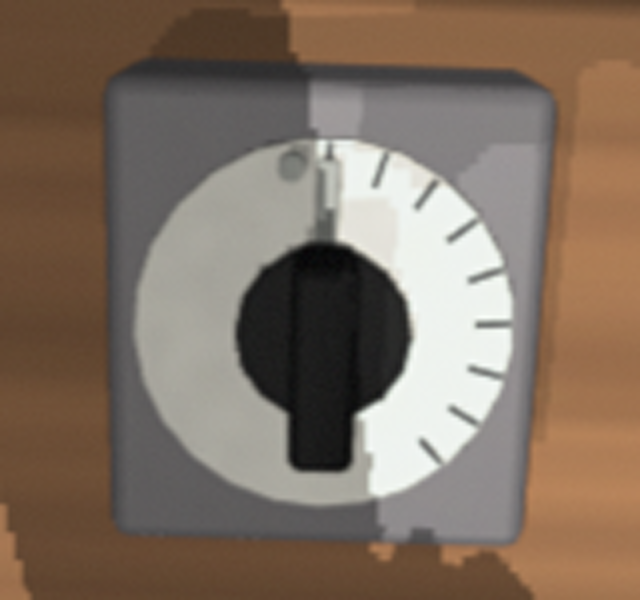

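```bash
python3 - <<'E'
from h import *
yaw=-.02; Rm=down(yaw); bar=np.array([.448,-.182,.105])
bot.move_pose(bar+[0,0,.10],q(Rm)); 
bot.set_gripper(.5)
print(bot.move_linear(bar+[0,0,-.0187],.08,until_force=8), bot.read_ft_force())
bot.set_gripper(0,40); bot.wait(.2)
print("w",bot.read_gripper_width(),bot.read_finger_force(),bot.read_ft_force(),bot.read_moment(),bot.read_position(),bot.read_clock())
E
```

```text
False [ 0.59015388 -0.87656654 -0.21688038]
w 0.14724262020412335 39.07528102397919 [2.86555713 0.69952343 2.42241397] [ 0.21206622 -0.71396881 -0.09504659] [ 0.44891035 -0.18214065  0.08672203] 18.3
```

```bash
python3 - <<'E'
from h import *
yaw=-.02; u=np.array([np.cos(yaw),np.sin(yaw),0]); bar=np.array([.4495,-.182,.105]); hinge=bar+.145*u
for th in np.r_[.08:1.21:.08]:
    bot.move_linear(hinge+.145*(-u*np.cos(th)+[0,0,np.sin(th)])-[0,0,.0187],.06)
    f=np.array(bot.read_ft_force()); print(round(th,2),f.round(1),np.round(bot.read_moment(),2),round(bot.read_gripper_width(),3))
    if np.linalg.norm(f)>50: break
print(bot.read_clock(),bot.read_position())
cv2.imwrite("pics/side1.png",cv2.resize(bot.camera("side")[150:310,220:420,::-1],(750,600),interpolation=cv2.INTER_CUBIC))
E
```

```text
0.08 [ 1.1 -1.3 -3.8] [-0.27 -0.03 -0.05] 0.146
0.16 [-2.4 -1.3 -2.6] [-0.5   0.56 -0.07] 0.148
0.24 [-3.2 -3.5 -2.7] [-0.64  1.02 -0.1 ] 0.144
0.32 [-4.7 -3.9 -1.9] [-0.65  1.2  -0.09] 0.15
0.4 [-4.5 -4.2 -0.9] [-0.69  1.4  -0.07] 0.149
0.48 [-6.9 -4.5  0.9] [-0.74  1.66 -0.05] 0.148
0.56 [-9.  -3.7  0.4] [-0.78  2.07 -0.06] 0.147
0.64 [-11.5  -3.1   5.4] [-0.71  2.57 -0.02] 0.143
0.72 [-14.9  -3.8   7.4] [-0.69  3.12 -0.04] 0.145
0.8 [-17.1  -1.4  11.9] [-0.67  3.69 -0.1 ] 0.145
0.88 [-19.9  -2.2  17.1] [-0.45  4.34 -0.07] 0.144
0.96 [-22.   -1.1  23.1] [-0.33  4.93 -0.06] 0.14
1.04 [-17.9  -0.1  24.1] [-0.18  3.84 -0.06] 0.146
1.12 [-13.   -0.3  21.6] [-0.13  2.54 -0.05] 0.143
1.2 [-9.8 -1.1 19.7] [-0.19  2.35 -0.1 ] 0.144
23.4333 [ 0.54155875 -0.18458605  0.22563651]
```

View pics/side1.png

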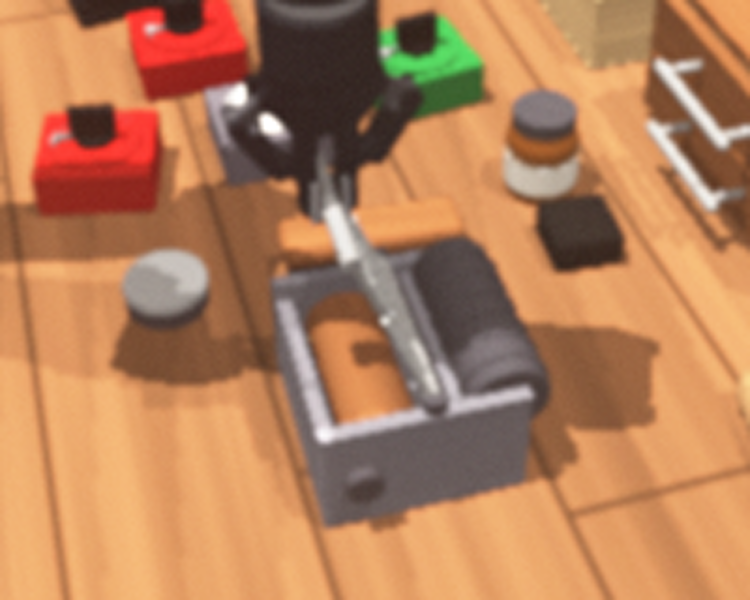

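```bash
python3 - <<'E'
from h import *
yaw=-.02; u=np.array([np.cos(yaw),np.sin(yaw),0]); bar=np.array([.4490,-.182,.105]); hinge=bar+.145*u
for th in [1.27,1.34,1.41,1.48,1.53,np.pi/2]:
    bot.move_linear(hinge+.145*(-u*np.cos(th)+[0,0,np.sin(th)])-[0,0,.0187],.05)
    f=np.array(bot.read_ft_force()); print(round(th,2),f.round(1),np.round(bot.read_moment(),2),round(bot.read_gripper_width(),3))
bot.wait(.5)
print(bot.read_clock(),bot.read_position(),bot.read_finger_force(),bot.read_ft_force())
for c in("side","scene"):
    s=bot.camera(c)[:,:,::-1]; cv2.imwrite(f"pics/{c}2.png",s)
a=cv2.imread("pics/side2.png")[170:310,240:380];b=cv2.imread("pics/scene2.png")[90:230,200:340]
cv2.imwrite("pics/c5.png",cv2.resize(np.hstack([a,b]),(800,400),interpolation=cv2.INTER_CUBIC))
E
```

```text
1.27 [-5.2 -2.5 13.2] [-0.36  1.26 -0.06] 0.145
1.34 [-4.1 -1.8 11.4] [-0.54  1.14 -0.08] 0.148
1.41 [-3.9 -3.  10. ] [-0.63  1.29 -0.09] 0.144
1.48 [-2.1 -2.9  6.8] [-0.75  0.74 -0.08] 0.144
1.53 [-1.4 -4.6  5.4] [-0.86  0.56 -0.13] 0.145
1.57 [-1.3 -5.6  6.1] [-1.02  0.41 -0.11] 0.145
25.9333 [ 0.59476365 -0.18592676  0.23289513] 43.02817225456238 [-0.95070897 -4.11486145  4.61303389]
```

View pics/c5.png

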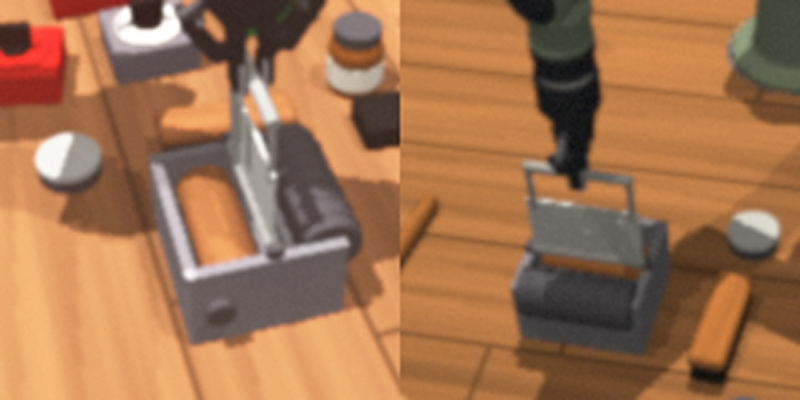

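```bash
python3 - <<'E'
from h import *
Rm=Rq(bot.read_tool_rot()); g=np.array(bot.read_position())-.0187*Rm[:,2]
print("tool z",Rm[:,2],"grasp",g,np.abs(bot.read_joint_vel()).max(),bot.read_gripper_width())
if abs(g[0]-.5939)<.004: print(bot.close_job(),bot.read_clock())
E
```

```text
tool z [ 0.00285824 -0.00225645 -0.99999337] grasp [ 0.59471926 -0.18589098  0.25158113] 0.0017763066811688371 0.14462157406435142
the job is handed in; nothing more can be done
the job is handed in; nothing more can be done
```

I turned the reset knob back to its zero stop with the flap shut, then swung the flap upright. It is held there by its bar, still gripped and steady, within about 0.01 rad of the balance point by arm position, and I handed the job in at about 26 s.

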